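# Pull the window squeegee's telescopic handle out to its second stop

### The job

The kitchen window is misted up: get the squeegee that stands head down in its holder ready to use. With the head still sitting in the holder, squeeze in the orange thumb button on the grip and pull the telescopic handle up to its second stop (both tubes fully out), then let the button spring back out so that the handle is locked at that length. Now take the grip without pressing the button, lift the squeegee straight up until it is clear of the holder, and finish while holding it there, upright, still and fully extended, leaving the things round it alone.

Things in the scene. Friction and masses are not known exactly. Their poses are not given: they have to be found in the camera images.
- grip_center (a point): Centre of the grip at the button's height; z up along the handle, -x the way the button faces, y along the blade. Grip: light grey rounded square bar, 30 mm (x) by 30 mm (y), from 36 mm below this point to 32 mm above it, the tool's topmost part. At first this point is about 171 mm above the worktop; it rises by 80 mm when the handle is fully out. The tool weighs about 0.5 kg
- button_face (a point): Middle of the outer face of the orange thumb button on the grip's -x side: 16 mm wide (y), 28 mm tall (z), 5 mm proud of the grip (20 mm from the handle's axis). The grip's +x side and its two y sides are plain: jaws closed on the x sides squeeze the button in and hold it in, jaws closed on the y sides leave it out
- thumb_button (a joint): How far the thumb button is pushed in, m: 0 out, 0.004 fully in (the telescope then slides freely). A spring of 2 N (out) to 6 N (in) pushes it out. With the button out a pin locks the telescope at one of three lengths: shut, first stop (40 mm) or second stop (80 mm). Let go at a stop, the button springs out and locks there
- grip_tube (a joint): How far the grip with its thin tube is pulled out of the middle tube, m: 0 shut, 0.040 fully out. Friction about 0.6 N, so this section runs out first: its end is the first stop
- middle_tube (a joint): How far the middle tube is pulled out of the outer tube, m: 0 shut, 0.040 fully out. Friction about 1.5 N. Both sections fully out (grip 80 mm up) is the second stop, a firm end stop; pulled beyond it, the head lifts too
- squeegee: Squeegee's head with its outer tube. Origin at the middle of the blade's lower edge, z up along the handle, y along the blade. Sage green head 170 mm (y) by 28 mm (x), neck up to 56 mm, outer tube 25 mm across up to 122 mm. It stands head down; its weight (over 3 N) keeps it in the holder while the tubes are pulled out with the button in; with the button out a pull lifts the whole tool
- blade_edge (a point): Middle of the blade's lower edge (the origin of squeegee); about 5 mm above the worktop while the head is seated in the holder
- holder: Pale holder, fixed to the worktop: a narrow trough 186 mm (its y) by 40 mm (its x) on a round-ended foot plate 200 by 74 mm; rim 37 mm above the worktop, 60 mm along the middle 94 mm. The squeegee's head stands in it with about 1 mm to spare in x and comes out straight up. Origin at its underside on the worktop, axes parallel to the squeegee's
- holder_seat (a point): Where the middle of the blade's lower edge is when the head is fully seated, 5 mm above the worktop
- glazed_mug: two-tone stoneware mug, olive above and brown below, 120x87x72 mm; a bystander; origin under its middle
- gold_bowl: little yellow glazed bowl, 52 mm across, 18 mm high; a bystander; origin at its underside
- espresso_cup2: dark espresso cup, 64x87x50 mm; a bystander; origin at its underside
- coffee_scoop: small brass-coloured coffee scoop, 42x82x25 mm; a bystander; origin at its underside
- coaster6: cork coaster with a brass rim, 94 mm across, 8 mm thick, the top one of a stack; a bystander; origin at its underside
- tea_light: red tea light in a metal cup, 38 mm across, 15 mm high; a bystander; origin at its underside
Things that resemble listed ones, but are neither listed nor needed, are in the scene too. Of the things that look like the squeegee, the largest one is meant.

How it is judged:
By the outcome, as a careful person would: the job done as asked, in the order asked, and still so for the second after the job is handed in, while the arm keeps its last pose, push and grip.
It also fails if it takes over 48 s, if anything falls off the work surface, if the arm or the gripper's body presses on something with over 40 N, if the wrist force passes 120 N, or if a joint passes its speed limit or range.

### The arm

A 6-joint arm with a two-finger parallel gripper is mounted at the origin on a cart in front of the work surface, level with it; the furniture and walls round the work are solid. World frame = base frame: x ahead of the robot, y to its left, z up, the work surface at z = 0. Lengths are in m, angles in rad, forces in N, time in s.
With the tool pointing down it reaches from about 0.375 to 0.975 m from the base axis. Payload 3.8 kg.
Tool frame: the origin (TCP) lies midway between the tips of the shut fingers; the grasp point (between the pads) lies 19 mm behind it; z points along the fingers, y is the direction in which the jaws open and shut (so a half turn about z gives the same grasp; the last joint's range is limited). The gripper opens to 85 mm and grips with 20 to 120 N. Pads are 22 mm wide; open, the fingers measure 114 mm over their backs; the gripper's body (76 mm by 85 mm) begins 54 mm behind the grasp point. The pads swing forward as they close: fully open they stand 13 mm farther back than shut.
Start: joints at [-1.249, 0.264, 1.604, -0, 1.274, -0.037], TCP at [0.237, -0.632, 0.231] pointing down, gripper open.
Joint ranges: [-2.63, 2.63], [-0.94, 2.18], [0.31, 2.57], [-1.31, 4.45], [0, 2.66], [-2.55, 2.55]. Speed limits (rad/s): [2.57, 2.57, 3.14, 3.14, 3.14, 3.14].

### API

Orientations are given as a rotation vector (axis times angle).
In Python, from workcell import bot gives the robot as it stands.
- The arm moves only by the shell command python3 -m inch 'ROWS' [FORCE]. ROWS is JSON, a list of rows, each an object of numbers: "dx", "dy", "dz": the shift along the tool's x, y, z in m; "ax", "ay", "az": the turn, a rotation vector about the tool's x, y, z in degrees; "fingers": the opening, from -1 (shut) to 1 (fully open). A call has 1 to 20 rows; each row is the pose to reach, as a shift and turn from the pose measured when the call began, along the tool's axes at that moment; what a row does not reach only later rows make up. A row lasts 1/8 s, in which the tool goes at most 62.5 mm and 10.7 degrees, less where a joint would pass 70% of its speed; a pose out of reach is approached as far as the arm can. A call with a gripper value outside its range is refused whole. The fingers move at their own pace and stop on an object; FORCE is the grip in N (left out, the last holds). Time passes only in rows, so rows that repeat a pose let the fingers close. It gives the time, the measured TCP pose, the force and the opening at its end, in the units of the state.
- bot.read_state(): the state, without advancing time (a new reading comes with each control period).
- bot.read_camera(name): name is "side" or "top" or "wrist"; returns (picture, depth): 480x640x3 uint8, blue, green, red; 480x640 float32, m along the optical axis (not along the pixel's ray), 0 where there is no reading.
- bot.get_calibration(name): a dict with "intrinsics" (3x3 intrinsics, pixels), "view" (4x4, takes a point from world to camera coordinates). Camera axes: x right, y down, z forward; pixel columns grow to the right and rows downward; lengths in m; the calibration is good to about 2 mm. The wrist camera is an equidistant fisheye: a pixel r from the principal point sees the ray r / f radians off the axis. A picture is of the moment at which its call begins: read the wrist's pose just before it. get_calibration takes no time and is no camera call; for the wrist camera it gives the pose at the moment of the call.
- bot.finish_job(): hands the job in, once; it reports no verdict.
Trained networks look in the newest picture that a camera, given by its name, has taken for a name from the list of things; names that differ only in an ending like _2 or _b are one class to them, and where a whole thing is asked for, a point or a joint stands for the part that bears it (a point fixed in the world has none). Each returns a list of dicts, best first, with "p" (0 to 1); they miss things now and then, are a little off and sometimes report something else, mostly with a low value. They report only what shows in the picture. A call takes as long as a camera call. They do not tell look-alikes from the thing itself.
- bot.masks_of(camera, thing): "region" (480x640 bool, what is visible of it) and "box" ([left, top, right, bottom] in pixels, round what is visible of it).
The state is a dict: "time": time; "q": joint angles; "joint_vel": joint speeds; "joint_torque": joint torques, N m; "tool_pos": TCP position; "tcp_rot": TCP orientation; "wrist_force": force on the tool from outside, world axes, zero at the start; "torque": the same for the moment, N m; "width": opening from 0.0 (shut) to 1.0 (fully open).
Only numpy, scipy, OpenCV 4.12 (cv2) and the standard library are available. Lean on these libraries where they do the work, as an engineer would, in place of code of your own. Each camera call takes 0.05 s, during which the arm holds its last target. There are 200 camera calls.

## Working session

There is one attempt and no reset: what is moved stays moved. The work goes in short steps, Python scripts to look and compute and a shell command to move; the robot and the scene stay as the last step left them, time stands still between calls to the robot, and variables do not carry over. Pictures are saved under pics/ and viewed, about 8 in all and at most 12, crops included, and the job is handed in when it is done.

```bash
mkdir -p pics; ls; python3 - <<'E'
from workcell import bot
import cv2,numpy as np
print(bot.read_state())
for c in("side","top"):
    im,d=bot.read_camera(c); cv2.imwrite(f"pics/{c}0.png",im); np.save(f"pics/{c}0.npy",d)
    cal=bot.get_calibration(c); print(c,cal)
    for t in("squeegee","grip_center","button_face","holder"):
        for m in bot.masks_of(c,t)[:3]: 
            print(c,t,m["p"],m["box"],int(m["region"].sum()))
E
```

```text
pics
{'time': 0.0, 'q': array([-1.24886545e+00,  2.64736451e-01,  1.60537834e+00, -2.32590260e-05,
        1.27370801e+00, -3.69300430e-02]), 'joint_vel': array([-7.36938221e-05, -1.95122721e-03, -3.53059246e-04,  1.16899038e-03,
        1.50262849e-03, -1.11314325e-03]), 'joint_torque': array([ 1.94292275e-03, -5.15111518e+01, -3.67313755e+01,  2.41291309e-04,
        1.28470862e-02, -1.79874411e-05]), 'tool_pos': array([ 0.23680442, -0.63131276,  0.22997095]), 'tcp_rot': array([-3.08898499e+00, -5.60294681e-01,  5.31702224e-04]), 'wrist_force': array([ 0.12086719, -0.20111695,  0.2944403 ]), 'torque': array([-0.03497215, -0.01683826,  0.01134509]), 'width': 1.0062974451142481}
side {'intrinsics': array([[465.32432151,   0.        , 320.34742282],
       [  0.        , 465.32432151, 242.68834261],
       [  0.        ,   0.        ,   1.        ]]), 'view': array([[ 0.99575593, -0.09153211,  0.00959122, -0.46318974],
       [-0.01947548, -0.31142266, -0.95007191,  0.05523632],
       [ 0.08994901,  0.94585295, -0.3118836 ,  1.11866411],
       [ 0.        ,  0.        ,  0.        ,
[... 595 characters left out ...]
59161256, 248.14346111],
       [  0.        ,   0.        ,   1.        ]]), 'view': array([[ 0.01928963, -0.999752  , -0.01112852, -0.28651818],
       [-0.98151909, -0.01681595, -0.19062399,  0.44750455],
       [ 0.19038958,  0.01459993, -0.98160005,  0.88633566],
       [ 0.        ,  0.        ,  0.        ,  1.        ]])}
top squeegee 0.88 [266.9, 229.3, 348.5, 265.3] 1342
top squeegee 0.77 [297.1, 293.1, 324.0, 347.7] 589
top squeegee 0.66 [372.3, 315.1, 402.7, 372.4] 708
top grip_center 0.89 [294.7, 231.3, 314.1, 251.1] 320
top grip_center 0.5 [261.8, 237.1, 357.7, 274.8] 1780
top grip_center 0.45 [383.3, 341.4, 397.7, 350.6] 168
top button_face 0.56 [297.5, 247.4, 306.0, 252.4] 25
```

View pics/side0.png

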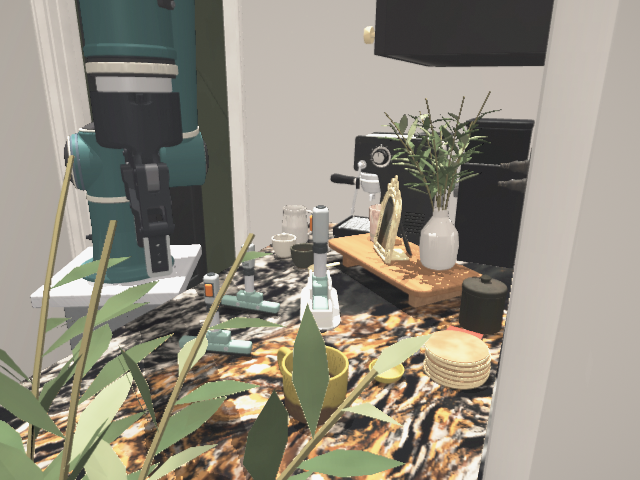

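View pics/top0.png

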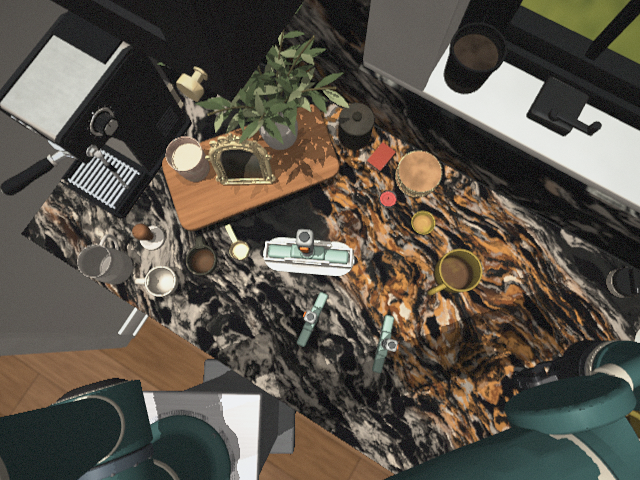

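The tool stands in the white holder: its grip is at about (305,238) in the top view, with the orange button at (302,249) on the robot's side. In the side view the grip is at (320,215). Two smaller look-alikes lie at (313,320) and (387,345) in the top view. Next I'll measure it.

```bash
cat > h.py <<'E'
import numpy as np,cv2
from workcell import bot
from scipy.spatial.transform import Rotation as R
def cloud(c,d,cal):
    K=cal["intrinsics"];V=cal["view"];v,u=np.mgrid[:480,:640]
    x=(u-K[0,2])/K[0,0];y=(v-K[1,2])/K[1,1]
    if c=="wrist":
        r=np.hypot(x,y);s=np.where(r>0,np.tan(np.minimum(r,1.5))/np.maximum(r,1e-9),1);x=x*s;y=y*s
    P=np.stack([x*d,y*d,d],-1)
    return (P-V[:3,3])@V[:3,:3]
E
python3 - <<'E'
from h import *
for c in("top","side"):
    d=np.load(f"pics/{c}0.npy");P=cloud(c,d,bot.get_calibration(c));im=cv2.imread(f"pics/{c}0.png")
    if c=="top":
        s=P[220:285,255:365].reshape(-1,3);col=im[220:285,255:365].reshape(-1,3).astype(int)
        t=s[(s[:,2]>.195)&(s[:,2]<.215)]; print("grip top",len(t),t.mean(0),t.min(0),t.max(0)); print(cv2.minAreaRect(t[:,:2].astype(np.float32)*1000))
        rim=s[(s[:,2]>.028)&(s[:,2]<.06)];print("head/rim",cv2.minAreaRect(rim[:,:2].astype(np.float32)*1000), np.percentile(rim,[1,99],0))
        gr=(col[:,1]>col[:,2]+12)&(s[:,2]>.02)&(s[:,2]<.07);g=s[gr];m,ev=cv2.PCACompute(g[:,:2].astype(np.float32),None);print("green",len(g),m,ev)
        o=(col[:,2]>col[:,0]+60)&(s[:,2]>.1);print("orange",s[o].mean(0),o.sum())
        near=P[(abs(P[...,0]-.5)<.25)&(abs(P[...,1]+.28)<.25)&(P[...,2]>.1)];print("tall",[ (round(z,2),near[near[:,2]>z][:,:2].min(0).round(2),near[near[:,2]>z][:,:2].max(0).round(2)) for z in(.12,.2,.3) if (near[:,2]>z).any()])
    else:
        s=P[200:250,300:340].reshape(-1,3);t=s[(s[:,2]>.12)&(s[:,1]<-.1)];print("side grip",t.mean(0),np.percentile(t,[2,98],0))
        cab=P[5:60,390:530].reshape(-1,3);cab=cab[np.isfinite(cab).all(1)];print("cab",np.percentile(cab,[2,50,98],0))
        near=P[(P[...,2]>.25)&(abs(P[...,0]-.5)<.25)&(abs(P[...,1]+.28)<.3)];print(len(near), near.min(0) if len(near) else'',near.max(0) if len(near) else '')
E
```

```text
grip top 259 [ 0.44012697 -0.25116233  0.20103475] [ 0.42573348 -0.26520279  0.19505612] [ 0.45646819 -0.23673739  0.20654865]
((441.10015869140625, -250.98980712890625), (30.90474510192871, 28.259567260742188), 0.8700692653656006)
head/rim ((440.7662353515625, -250.40684509277344), (186.4531707763672, 45.8885498046875), 86.50699615478516) [[ 0.41632167 -0.34227932  0.02858531]
 [ 0.46490414 -0.15931414  0.05984871]]
green 824 [[ 0.44037402 -0.25196674]] [[ 0.06986058  0.99755687]
 [ 0.99755687 -0.06986058]]
orange [ 0.41284003 -0.2537689   0.23813324] 42
tall [(0.12, array([ 0.25, -0.53]), array([ 0.75, -0.03])), (0.2, array([ 0.25, -0.53]), array([ 0.75, -0.03])), (0.3, array([ 0.25, -0.53]), array([ 0.75, -0.03]))]
side grip [ 0.43749624 -0.27199875  0.16840957] [[ 0.42080664 -0.26896028  0.12384524]
 [ 0.45364053 -0.25021177  0.20341201]]
cab [[ 0.57085454 -0.30358136  0.46806712]
 [ 0.67603469 -0.24418484  0.50084864]
 [ 0.78547744 -0.11572867  0.54301657]]
11735 [ 0.52882076 -0.32141821  0.25004901] [0.74995779 0.01995108 0.55901085]
```

```bash
python3 -m inch '[{"dz":-0.04},{"dx":0.324,"dy":-0.285,"dz":-0.05,"az":-65.4},{"dx":0.324,"dy":-0.285,"dz":-0.05,"az":-65.4},{"dx":0.324,"dy":-0.285,"dz":-0.05,"az":-65.4},{"dx":0.324,"dy":-0.285,"dz":-0.05,"az":-65.4},{"dx":0.324,"dy":-0.285,"dz":-0.05,"az":-65.4},{"dx":0.324,"dy":-0.285,"dz":-0.05,"az":-65.4},{"dx":0.324,"dy":-0.285,"dz":-0.05,"az":-65.4},{"dx":0.324,"dy":-0.285,"dz":-0.05,"az":-65.4},{"dx":0.324,"dy":-0.285,"dz":-0.05,"az":-65.4},{"dx":0.324,"dy":-0.285,"dz":-0.05,"az":-65.4},{"dx":0.324,"dy":-0.285,"dz":-0.05,"az":-65.4}]' 25
cat >> h.py <<'E'
def err(p):  # tool-frame offset to world point p, tool axes
    s=bot.read_state();r=R.from_rotvec(s["tcp_rot"]);M=r.as_matrix()
    print("q",s["q"].round(3),"tcp",s["tool_pos"].round(4),"z",M[:,2].round(4),"yang",np.degrees(np.arctan2(M[1,1],M[0,1])).round(2),"F",s["wrist_force"].round(2),"w",round(s["width"],3),"t",s["time"])
    print("shift",(M.T@(np.array(p)-s["tool_pos"])).round(4))
E
python3 - <<'E'
from h import *
err([.44,-.251,.28])
cal=bot.get_calibration("wrist");im,d=bot.read_camera("wrist");cv2.imwrite("pics/w1.png",im);np.save("pics/w1.npy",d)
print(cal)
P=cloud("wrist",d,cal)
s=P.reshape(-1,3);col=im.reshape(-1,3).astype(int)
k=(abs(s[:,0]-.44)<.04)&(abs(s[:,1]+.251)<.04)
t=s[k&(s[:,2]>.193)&(s[:,2]<.212)];print("top",len(t),t.mean(0),cv2.minAreaRect(t[:,:2].astype(np.float32)*1000))
o=k&(col[:,2]>col[:,0]+70)&(s[:,2]>.1);print("orange",o.sum(),s[o].mean(0),np.percentile(s[o],[2,98],0))
print(np.percentile(s[k],[1,99],0))
E
```

```text
q [-1.249  0.264  1.604 -0.     1.274 -0.037] tcp [ 0.237  -0.632   0.2312] z [-0.e+00  1.e-04 -1.e+00] yang -69.44 F [-0.54 -0.01  0.24] w 0.997 t 0.5
shift [ 0.3238 -0.2854 -0.0487]
{'intrinsics': array([[371.64829954,   0.        , 316.34983061],
       [  0.        , 371.64829954, 237.13203089],
       [  0.        ,   0.        ,   1.        ]]), 'view': array([[ 3.50282544e-01, -9.36643873e-01, -6.28158195e-04,
        -6.74868528e-01],
       [-9.03628813e-01, -3.38112034e-01,  2.62935775e-01,
        -3.50234223e-02],
       [-2.46489570e-01, -9.15341902e-02, -9.64813134e-01,
         3.79385982e-01],
       [ 0.00000000e+00,  0.00000000e+00,  0.00000000e+00,
         1.00000000e+00]])}
top 0 [nan nan nan] ((0.0, 0.0), (0.0, 0.0), 0.0)invalid input at $[0]: expected keys dx, dy, dz, ax, ay, az, fingers
<stdin>:8: RuntimeWarning: Mean of empty slice.
  ret = um.true_divide(
<stdin>:9: RuntimeWarning: Mean of empty slice.
Traceback (most recent call last):
IndexError: index -1 is out of bounds for axis 0 with size 0
```

View pics/w1.png

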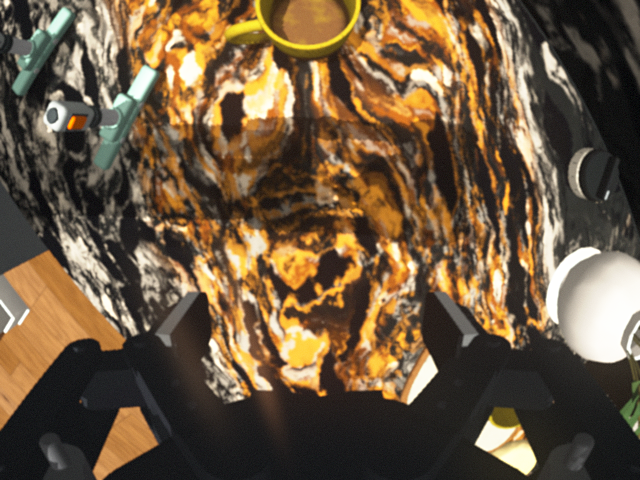

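The move was refused because each row needs all seven keys. This wrist view is therefore still from the start pose: mug at (308,20), a small look-alike at (70,115). I'll send it again in full.

```bash
python3 -m inch '[{"dx":0,"dy":0,"dz":-0.04,"ax":0,"ay":0,"az":0,"fingers":1},{"dx":0.324,"dy":-0.285,"dz":-0.05,"ax":0,"ay":0,"az":-65.4,"fingers":1},{"dx":0.324,"dy":-0.285,"dz":-0.05,"ax":0,"ay":0,"az":-65.4,"fingers":1},{"dx":0.324,"dy":-0.285,"dz":-0.05,"ax":0,"ay":0,"az":-65.4,"fingers":1},{"dx":0.324,"dy":-0.285,"dz":-0.05,"ax":0,"ay":0,"az":-65.4,"fingers":1},{"dx":0.324,"dy":-0.285,"dz":-0.05,"ax":0,"ay":0,"az":-65.4,"fingers":1},{"dx":0.324,"dy":-0.285,"dz":-0.05,"ax":0,"ay":0,"az":-65.4,"fingers":1},{"dx":0.324,"dy":-0.285,"dz":-0.05,"ax":0,"ay":0,"az":-65.4,"fingers":1},{"dx":0.324,"dy":-0.285,"dz":-0.05,"ax":0,"ay":0,"az":-65.4,"fingers":1},{"dx":0.324,"dy":-0.285,"dz":-0.05,"ax":0,"ay":0,"az":-65.4,"fingers":1},{"dx":0.324,"dy":-0.285,"dz":-0.05,"ax":0,"ay":0,"az":-65.4,"fingers":1},{"dx":0.324,"dy":-0.285,"dz":-0.05,"ax":0,"ay":0,"az":-65.4,"fingers":1}]' 25
cat > look.py <<'E'
from h import *
import sys
n=sys.argv[1];zt=float(sys.argv[2])
err([.44,-.251,.28])
cal=bot.get_calibration("wrist");im,d=bot.read_camera("wrist");cv2.imwrite(f"pics/{n}.png",im);np.save(f"pics/{n}.npy",d)
P=cloud("wrist",d,cal);s=P.reshape(-1,3);col=im.reshape(-1,3).astype(int)
k=(abs(s[:,0]-.44)<.035)&(abs(s[:,1]+.251)<.035)&(s[:,2]>.02)
t=s[k&(abs(s[:,2]-zt)<.008)];print("top",len(t))
if len(t): print(t.mean(0),cv2.minAreaRect(t[:,:2].astype(np.float32)*1000))
o=k&(col[:,2]>col[:,0]+70)&(s[:,2]>.1);print("orange",o.sum())
if o.sum(): print(s[o].mean(0),np.percentile(s[o],[2,98],0))
E
python3 look.py w2 .203
```

```text
time: 2.05
tool_pos: [0.4397, -0.2525, 0.2812]
tcp_rot: [-2.301, -2.139, 0.0]
wrist_force: [-0.2, 0.9, -0.2]
width: 0.999
q [-0.57  -0.086  1.891 -0.     1.336 -0.497] tcp [ 0.4397 -0.2525  0.2812] z [-3.e-04 -0.e+00 -1.e+00] yang -4.17 F [-0.16  0.91 -0.16] w 0.999 t 2.05
shift [0.0016 0.0002 0.0012]
top 1932
[ 0.43966587 -0.25025025  0.20131288] ((439.6462707519531, -251.75393676757812), (29.512866973876953, 29.82721710205078), 86.72052764892578)
orange 213
[ 0.42629008 -0.2459521   0.25684737] [[ 0.41678036 -0.25725498  0.17560007]
 [ 0.45956037 -0.23429158  0.36933775]]
```

View pics/w2.png

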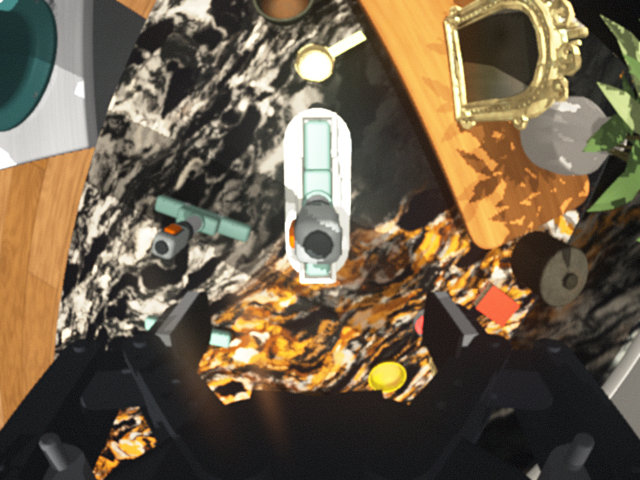

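The wrist view shows the grip between the jaws at (318,238), with the button at (292,235) facing the left jaw. The top fit agrees with the TCP to about 1 mm, so I can go down.

```bash
python3 -m inch '[{"dx":0.0,"dy":0,"dz":0.04,"ax":0,"ay":0,"az":0,"fingers":1},{"dx":0.0,"dy":0,"dz":0.08,"ax":0,"ay":0,"az":0,"fingers":1},{"dx":0.0,"dy":0,"dz":0.12,"ax":0,"ay":0,"az":0,"fingers":1},{"dx":0.0,"dy":0,"dz":0.131,"ax":0,"ay":0,"az":0,"fingers":1},{"dx":0.0,"dy":0,"dz":0.131,"ax":0,"ay":0,"az":0,"fingers":1},{"dx":0.0,"dy":0,"dz":0.131,"ax":0,"ay":0,"az":0,"fingers":1}]' 25
python3 -m inch '[{"dx":0,"dy":0,"dz":0,"ax":0,"ay":0,"az":0,"fingers":-0.1},{"dx":0,"dy":0,"dz":0,"ax":0,"ay":0,"az":0,"fingers":-0.1},{"dx":0,"dy":0,"dz":0,"ax":0,"ay":0,"az":0,"fingers":-0.1},{"dx":0,"dy":0,"dz":0,"ax":0,"ay":0,"az":0,"fingers":-0.1}]' 25
python3 - <<'E'
from h import *
err([.4397,-.2518,.15])
im,d=bot.read_camera("wrist");cv2.imwrite("pics/w3.png",im)
E
```

```text
time: 2.85
tool_pos: [0.441, -0.2535, 0.1522]
tcp_rot: [2.299, 2.137, 0.001]
wrist_force: [-0.4, -0.7, -0.4]
width: 0.999
time: 3.35
tool_pos: [0.4408, -0.2534, 0.1522]
tcp_rot: [2.299, 2.137, 0.001]
wrist_force: [-0.7, 0.5, -0.6]
width: 0.45
q [-0.57   0.012  2.042 -0.     1.086 -0.497] tcp [ 0.4408 -0.2534  0.1522] z [ 0.0022 -0.0017 -1.    ] yang -4.18 F [-0.67  0.51 -0.65] w 0.45 t 3.35
shift [ 0.0015 -0.0013  0.0022]
```

View pics/w3.png

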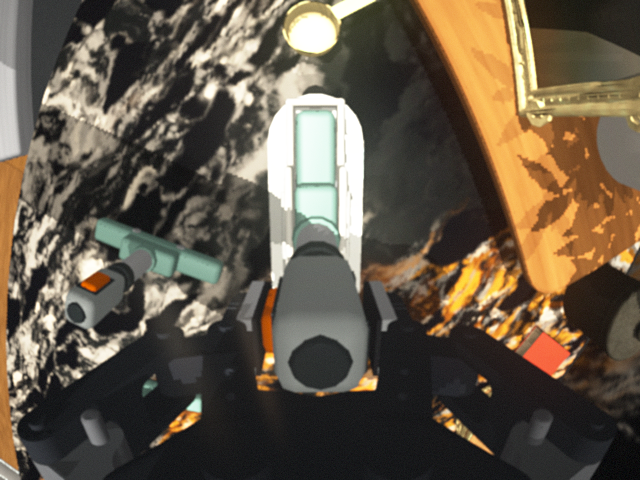

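The jaws straddle the grip at button height: button face at about (264,320), right pad at (375,305). They are centred to within about 1 mm, so I'll squeeze.

```bash
python3 -m inch '[{"dx":0,"dy":0.0005,"dz":0.001,"ax":0,"ay":0,"az":0,"fingers":-1},{"dx":0,"dy":0.0005,"dz":0.001,"ax":0,"ay":0,"az":0,"fingers":-1},{"dx":0,"dy":0.0005,"dz":0.001,"ax":0,"ay":0,"az":0,"fingers":-1},{"dx":0,"dy":0.0005,"dz":0.001,"ax":0,"ay":0,"az":0,"fingers":-1}]' 30
python3 - <<'E'
from h import *
err([.4397,-.2518,.15]);print(bot.read_state()["torque"])
E
```

```text
time: 3.9
tool_pos: [0.4411, -0.2535, 0.152]
tcp_rot: [2.299, 2.138, -0.0]
wrist_force: [-2.9, 0.3, 7.3]
width: 0.35
q [-5.700e-01  1.300e-02  2.041e+00 -1.000e-03  1.086e+00 -4.970e-01] tcp [ 0.4411 -0.2535  0.152 ] z [ 0.0015 -0.0019 -1.    ] yang -4.15 F [-2.93  0.32  7.31] w 0.35 t 3.9
shift [ 0.0016 -0.0015  0.002 ]
[0.18293569 0.72106701 0.08995148]
```

```bash
python3 -m inch '[{"dx":0,"dy":-0.0007,"dz":-0.003,"ax":0,"ay":0,"az":0,"fingers":-1},{"dx":0,"dy":-0.0007,"dz":-0.009,"ax":0,"ay":0,"az":0,"fingers":-1},{"dx":0,"dy":-0.0007,"dz":-0.015,"ax":0,"ay":0,"az":0,"fingers":-1},{"dx":0,"dy":-0.0007,"dz":-0.02,"ax":0,"ay":0,"az":0,"fingers":-1},{"dx":0,"dy":-0.0007,"dz":-0.02,"ax":0,"ay":0,"az":0,"fingers":-1}]' 30
python3 - <<'E'
from h import *
err([.4397,-.2518,.15]);print(bot.read_state()["torque"])
bot.read_camera("side");im,d=bot.read_camera("side");cv2.imwrite("pics/s2.png",cv2.resize(im[150:350,230:430],None,fx=3,fy=3))
E
```

```text
time: 4.53
tool_pos: [0.4406, -0.2535, 0.1726]
tcp_rot: [2.298, 2.137, 0.0]
wrist_force: [0.4, -0.0, -0.5]
width: 0.347
q [-5.710e-01 -9.000e-03  2.022e+00 -1.000e-03  1.126e+00 -4.980e-01] tcp [ 0.4406 -0.2535  0.1726] z [ 0.0021 -0.0021 -1.    ] yang -4.16 F [ 0.4  -0.02 -0.51] w 0.347 t 4.525
shift [ 0.0016 -0.0011  0.0226]
[ 0.03589403 -0.33549542  0.03019973]
```

View pics/s2.png

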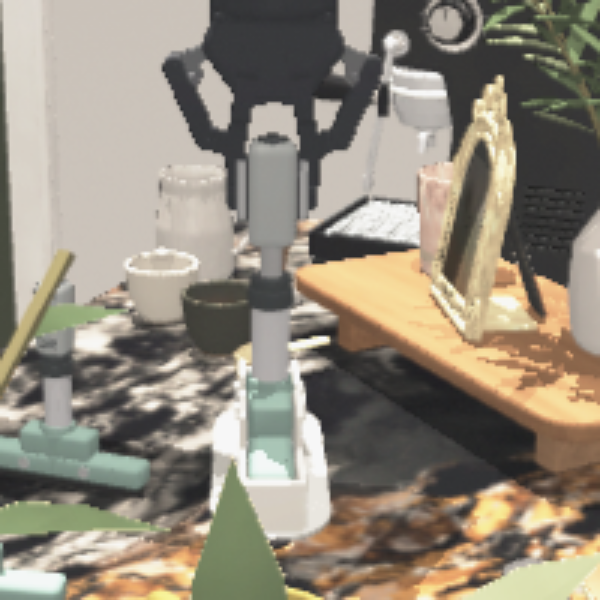

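The head is still seated at about (270,430) in the crop, and the thin tube is running out under the grip. Forces are small, so I'll keep pulling.

```bash
python3 -m inch '[{"dx":0,"dy":0,"dz":-0.008,"ax":0,"ay":0,"az":0,"fingers":-1},{"dx":0,"dy":0,"dz":-0.016,"ax":0,"ay":0,"az":0,"fingers":-1},{"dx":0,"dy":0,"dz":-0.024,"ax":0,"ay":0,"az":0,"fingers":-1},{"dx":0,"dy":0,"dz":-0.032,"ax":0,"ay":0,"az":0,"fingers":-1},{"dx":0,"dy":0,"dz":-0.04,"ax":0,"ay":0,"az":0,"fingers":-1},{"dx":0,"dy":0,"dz":-0.046,"ax":0,"ay":0,"az":0,"fingers":-1},{"dx":0,"dy":0,"dz":-0.052,"ax":0,"ay":0,"az":0,"fingers":-1},{"dx":0,"dy":0,"dz":-0.055,"ax":0,"ay":0,"az":0,"fingers":-1},{"dx":0,"dy":0,"dz":-0.055,"ax":0,"ay":0,"az":0,"fingers":-1}]' 30
python3 -m inch '[{"dx":0,"dy":0,"dz":-0.001,"ax":0,"ay":0,"az":0,"fingers":-1},{"dx":0,"dy":0,"dz":-0.002,"ax":0,"ay":0,"az":0,"fingers":-1},{"dx":0,"dy":0,"dz":-0.003,"ax":0,"ay":0,"az":0,"fingers":-1},{"dx":0,"dy":0,"dz":-0.003,"ax":0,"ay":0,"az":0,"fingers":-1}]' 30
python3 - <<'E'
from h import *
err([.4397,-.2518,.15]);print(bot.read_state()["torque"])
E
```

```text
time: 5.75
tool_pos: [0.4405, -0.2534, 0.2277]
tcp_rot: [2.298, 2.137, 0.0]
wrist_force: [-1.5, 1.1, -0.5]
width: 0.345
time: 6.25
tool_pos: [0.4405, -0.2534, 0.2306]
tcp_rot: [2.298, 2.137, 0.0]
wrist_force: [-0.9, 0.8, -2.5]
width: 0.344
q [-5.710e-01 -5.600e-02  1.957e+00 -1.000e-03  1.238e+00 -4.980e-01] tcp [ 0.4405 -0.2534  0.2306] z [ 0.0021 -0.0022 -1.    ] yang -4.15 F [-0.9   0.78 -2.52] w 0.344 t 6.25
shift [ 0.0017 -0.0011  0.0806]
[ 0.07544189  0.20037162 -0.00309291]
```

```bash
for i in 1 2; do python3 -m inch '[{"dx":0,"dy":0,"dz":-0.001,"ax":0,"ay":0,"az":0,"fingers":-1},{"dx":0,"dy":0,"dz":-0.001,"ax":0,"ay":0,"az":0,"fingers":-1}]' 30 | grep -v rot
python3 - <<'E'
from h import *
print(np.mean([ (bot.read_camera("top"),bot.read_state()["wrist_force"])[1] for _ in range(4)],0).round(2))
E
done
```

```text
time: 6.5
tool_pos: [0.4405, -0.2534, 0.2317]
wrist_force: [-0.6, 0.4, -2.0]
width: 0.351
[-0.84  0.33 -1.76]
time: 6.95
tool_pos: [0.4405, -0.2534, 0.2325]
wrist_force: [0.8, -0.1, -4.1]
width: 0.352
[ 0.2   0.39 -4.76]
```

Pull force stepped from 1.8 to 4.8 N at +80.5 mm, about the tool's full weight. That's the second stop, so I'll release here.

```bash
python3 -m inch '[{"dx":0,"dy":0,"dz":0,"ax":0,"ay":0,"az":0,"fingers":-0.2},{"dx":0,"dy":0,"dz":0,"ax":0,"ay":0,"az":0,"fingers":0.0},{"dx":0,"dy":0,"dz":0,"ax":0,"ay":0,"az":0,"fingers":1},{"dx":0,"dy":0,"dz":0,"ax":0,"ay":0,"az":0,"fingers":1},{"dx":0,"dy":0,"dz":0,"ax":0,"ay":0,"az":0,"fingers":1},{"dx":0,"dy":0,"dz":0,"ax":0,"ay":0,"az":0,"fingers":1}]' 30
python3 -m inch '[{"dx":0,"dy":0,"dz":-0.04,"ax":0,"ay":0,"az":0,"fingers":1},{"dx":0,"dy":0,"dz":-0.09,"ax":0,"ay":0,"az":0,"fingers":1},{"dx":0,"dy":0,"dz":-0.115,"ax":0,"ay":0,"az":0,"fingers":1},{"dx":0,"dy":0,"dz":-0.115,"ax":0,"ay":0,"az":0,"fingers":1},{"dx":0,"dy":0,"dz":-0.115,"ax":0,"ay":0,"az":0,"fingers":1}]' 30
python3 look.py w4 .283
python3 - <<'E'
from h import *
im,d=bot.read_camera("side");a=cv2.resize(im[150:350,240:400],None,fx=3,fy=3)
w=cv2.imread("pics/w4.png")[100:400,200:480]
cv2.imwrite("pics/s4.png",np.hstack([a,cv2.resize(w,(320,600))]) if 0 else np.hstack([a,np.vstack([w,np.zeros((300,280,3),np.uint8)])]))
P=cloud("side",d,bot.get_calibration("side"));s=P[150:330,300:345].reshape(-1,3);k=(abs(s[:,0]-.44)<.03)&(abs(s[:,1]+.26)<.03);print("side top z",np.percentile(s[k][:,2],[90,98,100]))
E
```

```text
time: 7.9
tool_pos: [0.4404, -0.2534, 0.2326]
tcp_rot: [2.298, 2.137, 0.0]
wrist_force: [0.5, 0.5, 1.1]
width: 1.002
time: 8.52
tool_pos: [0.4397, -0.2528, 0.346]
tcp_rot: [2.3, 2.139, -0.001]
wrist_force: [-0.3, -0.1, -0.2]
width: 0.997
q [-5.700e-01 -1.090e-01  1.796e+00 -1.000e-03  1.454e+00 -4.980e-01] tcp [ 0.4397 -0.2528  0.346 ] z [ 2.e-04 -1.e-03 -1.e+00] yang -4.15 F [-0.34 -0.07 -0.23] w 0.997 t 8.525
shift [0.0019 0.0002 0.066 ]
top 2015
[ 0.4404568  -0.25103632  0.28007274] ((440.7439270019531, -252.11277770996094), (29.894142150878906, 29.26432228088379), 87.12455749511719)
orange 252
[ 0.42589004 -0.24819081  0.29992428] [[ 0.41356162 -0.26646826  0.24914861]
 [ 0.46072394 -0.23412833  0.43374869]]
side top z [0.26242058 0.27781251 0.2819642 ]
```

View pics/s4.png

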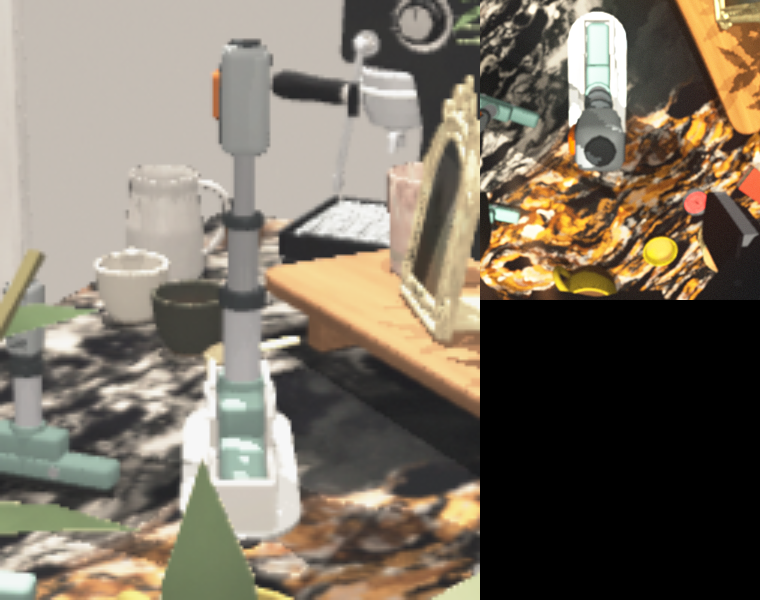

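The telescope is fully out with both tubes showing, the button stands out at (216,95) and the head is seated. Now I'll turn 90° and take the plain y sides.

```bash
python3 -m inch '[{"dx":0.001,"dy":0.001,"dz":0,"ax":0,"ay":0,"az":10,"fingers":1},{"dx":0.001,"dy":0.001,"dz":0,"ax":0,"ay":0,"az":20,"fingers":1},{"dx":0.001,"dy":0.001,"dz":0,"ax":0,"ay":0,"az":30,"fingers":1},{"dx":0.001,"dy":0.001,"dz":0,"ax":0,"ay":0,"az":40,"fingers":1},{"dx":0.001,"dy":0.001,"dz":0,"ax":0,"ay":0,"az":50,"fingers":1},{"dx":0.001,"dy":0.001,"dz":0,"ax":0,"ay":0,"az":60,"fingers":1},{"dx":0.001,"dy":0.001,"dz":0,"ax":0,"ay":0,"az":70,"fingers":1},{"dx":0.001,"dy":0.001,"dz":0,"ax":0,"ay":0,"az":80,"fingers":1},{"dx":0.001,"dy":0.001,"dz":0,"ax":0,"ay":0,"az":89.4,"fingers":1},{"dx":0.001,"dy":0.001,"dz":0,"ax":0,"ay":0,"az":89.4,"fingers":1},{"dx":0.001,"dy":0.001,"dz":0,"ax":0,"ay":0,"az":89.4,"fingers":1},{"dx":0.001,"dy":0.001,"dz":0,"ax":0,"ay":0,"az":89.4,"fingers":1}]' 40
python3 look.py w5 .283
python3 - <<'E'
from h import *
err([.4408,-.252,.231])
E
```

```text
time: 10.12
tool_pos: [0.4403, -0.2516, 0.3449]
tcp_rot: [-3.14, 0.095, 0.003]
wrist_force: [-1.2, 0.3, 0.2]
width: 1.001
q [-5.680e-01 -1.080e-01  1.797e+00 -1.000e-03  1.454e+00  1.064e+00] tcp [ 0.4403 -0.2516  0.3449] z [-1.7e-03  2.0e-04 -1.0e+00] yang -93.47 F [-1.24  0.33  0.16] w 1.001 t 10.125
shift [-0.0002 -0.0006  0.0649]
top 2029
[ 0.44224603 -0.25272889  0.28015218] ((440.7149353027344, -252.576171875), (28.593135833740234, 29.784893035888672), 87.48529052734375)
orange 26
[ 0.43281109 -0.25506187  0.32454648] [[ 0.42189538 -0.28532864  0.2635538 ]
 [ 0.44989331 -0.2459803   0.44100598]]
q [-5.680e-01 -1.080e-01  1.797e+00 -1.000e-03  1.454e+00  1.064e+00] tcp [ 0.4404 -0.2516  0.3451] z [-0.0014  0.     -1.    ] yang -93.49 F [ 1.17 -0.11 -0.18] w 1.005 t 10.175
shift [0.0006 0.0003 0.1141]
```

```bash
python3 -m inch '[{"dx":0.0005,"dy":0.0005,"dz":0.04,"ax":0,"ay":0,"az":0,"fingers":1},{"dx":0.0005,"dy":0.0005,"dz":0.08,"ax":0,"ay":0,"az":0,"fingers":1},{"dx":0.0005,"dy":0.0005,"dz":0.105,"ax":0,"ay":0,"az":0,"fingers":1},{"dx":0.0005,"dy":0.0005,"dz":0.115,"ax":0,"ay":0,"az":0,"fingers":1},{"dx":0.0005,"dy":0.0005,"dz":0.115,"ax":0,"ay":0,"az":0,"fingers":1},{"dx":0.0005,"dy":0.0005,"dz":0.115,"ax":0,"ay":0,"az":0,"fingers":0},{"dx":0.0005,"dy":0.0005,"dz":0.115,"ax":0,"ay":0,"az":0,"fingers":-0.15},{"dx":0.0005,"dy":0.0005,"dz":0.115,"ax":0,"ay":0,"az":0,"fingers":-0.15},{"dx":0.0005,"dy":0.0005,"dz":0.115,"ax":0,"ay":0,"az":0,"fingers":-0.15}]' 40
python3 - <<'E'
from h import *
err([.4408,-.2523,.231])
im,d=bot.read_camera("wrist");im2,_=bot.read_camera("side");cv2.imwrite("pics/w6.png",np.hstack([im[200:480,160:480],cv2.resize(im2[150:290,250:390],(280,280))]))
E
```

```text
time: 11.3
tool_pos: [0.4409, -0.2523, 0.2305]
tcp_rot: [3.14, -0.096, -0.001]
wrist_force: [0.8, 0.6, -0.1]
width: 0.429
q [-5.680e-01 -5.400e-02  1.955e+00 -1.000e-03  1.241e+00  1.064e+00] tcp [ 0.4409 -0.2523  0.2305] z [-8.e-04 -4.e-04 -1.e+00] yang -93.49 F [ 0.77  0.61 -0.13] w 0.429 t 11.3
shift [-0.0001  0.     -0.0005]
```

View pics/w6.png

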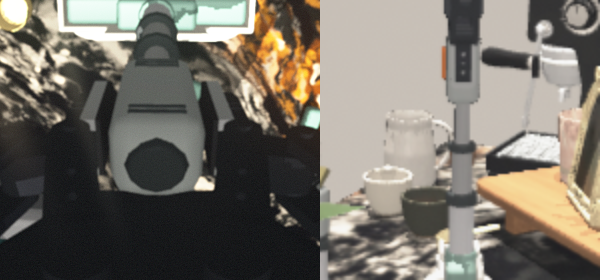

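The jaws straddle the plain y sides and the button is clear, standing out at (446,62) in the side crop. Close, check, then lift a little.

```bash
python3 -m inch '[{"dx":0,"dy":0,"dz":0,"ax":0,"ay":0,"az":0,"fingers":-1},{"dx":0,"dy":0,"dz":0,"ax":0,"ay":0,"az":0,"fingers":-1},{"dx":0,"dy":0,"dz":0,"ax":0,"ay":0,"az":0,"fingers":-1},{"dx":0,"dy":0,"dz":0,"ax":0,"ay":0,"az":0,"fingers":-1},{"dx":0,"dy":0,"dz":0,"ax":0,"ay":0,"az":0,"fingers":-1}]' 40
python3 -m inch '[{"dx":0,"dy":0,"dz":-0.002,"ax":0,"ay":0,"az":0,"fingers":-1},{"dx":0,"dy":0,"dz":-0.006,"ax":0,"ay":0,"az":0,"fingers":-1},{"dx":0,"dy":0,"dz":-0.01,"ax":0,"ay":0,"az":0,"fingers":-1},{"dx":0,"dy":0,"dz":-0.015,"ax":0,"ay":0,"az":0,"fingers":-1},{"dx":0,"dy":0,"dz":-0.015,"ax":0,"ay":0,"az":0,"fingers":-1}]' 40
python3 - <<'E'
from h import *
err([.4408,-.2523,.231]);print(bot.read_state()["torque"])
E
```

```text
time: 12.02
tool_pos: [0.4407, -0.2522, 0.2302]
tcp_rot: [3.14, -0.096, -0.002]
wrist_force: [-0.4, 1.0, 2.4]
width: 0.345
time: 12.65
tool_pos: [0.4409, -0.2523, 0.2458]
tcp_rot: [3.14, -0.096, -0.001]
wrist_force: [-0.7, 0.6, -4.5]
width: 0.346
q [-5.680e-01 -6.400e-02  1.936e+00 -1.000e-03  1.270e+00  1.064e+00] tcp [ 0.4409 -0.2523  0.2458] z [-8.e-04 -5.e-04 -1.e+00] yang -93.49 F [-0.67  0.59 -4.5 ] w 0.346 t 12.65
shift [-0.0001 -0.      0.0148]
[-0.01194584  0.12393085 -0.04935605]
```

The whole weight hangs on the grip (4.5 N) with no side load, so it is locked. Lift to the height already visited safely.

```bash
python3 -m inch '[{"dx":0,"dy":0,"dz":-0.008,"ax":0,"ay":0,"az":0,"fingers":-1},{"dx":0,"dy":0,"dz":-0.018,"ax":0,"ay":0,"az":0,"fingers":-1},{"dx":0,"dy":0,"dz":-0.028,"ax":0,"ay":0,"az":0,"fingers":-1},{"dx":0,"dy":0,"dz":-0.038,"ax":0,"ay":0,"az":0,"fingers":-1},{"dx":0,"dy":0,"dz":-0.048,"ax":0,"ay":0,"az":0,"fingers":-1},{"dx":0,"dy":0,"dz":-0.058,"ax":0,"ay":0,"az":0,"fingers":-1},{"dx":0,"dy":0,"dz":-0.068,"ax":0,"ay":0,"az":0,"fingers":-1},{"dx":0,"dy":0,"dz":-0.078,"ax":0,"ay":0,"az":0,"fingers":-1},{"dx":0,"dy":0,"dz":-0.088,"ax":0,"ay":0,"az":0,"fingers":-1},{"dx":0,"dy":0,"dz":-0.096,"ax":0,"ay":0,"az":0,"fingers":-1},{"dx":0,"dy":0,"dz":-0.1,"ax":0,"ay":0,"az":0,"fingers":-1},{"dx":0,"dy":0,"dz":-0.1,"ax":0,"ay":0,"az":0,"fingers":-1},{"dx":0,"dy":0,"dz":-0.1,"ax":0,"ay":0,"az":0,"fingers":-1},{"dx":0,"dy":0,"dz":-0.1,"ax":0,"ay":0,"az":0,"fingers":-1}]' 40
python3 - <<'E'
from h import *
err([.4408,-.2523,.345]);im,_=bot.read_camera("side");a=cv2.resize(im[90:340,230:430],None,fx=2.4,fy=2.4)
im,_=bot.read_camera("top");b=im[150:400,100:410]
cv2.imwrite("pics/s7.png",np.hstack([a,np.vstack([b,np.zeros((350,310,3),np.uint8)])]))
E
```

```text
time: 14.4
tool_pos: [0.4407, -0.2521, 0.3452]
tcp_rot: [-3.14, 0.096, 0.002]
wrist_force: [-0.3, 0.7, -4.5]
width: 0.35
q [-5.680e-01 -1.070e-01  1.795e+00 -1.000e-03  1.454e+00  1.064e+00] tcp [ 0.4407 -0.2521  0.3452] z [-1.6e-03  1.0e-04 -1.0e+00] yang -93.49 F [-0.28  0.67 -4.54] w 0.35 t 14.4
shift [0.0001 0.0002 0.0002]
```

View pics/s7.png

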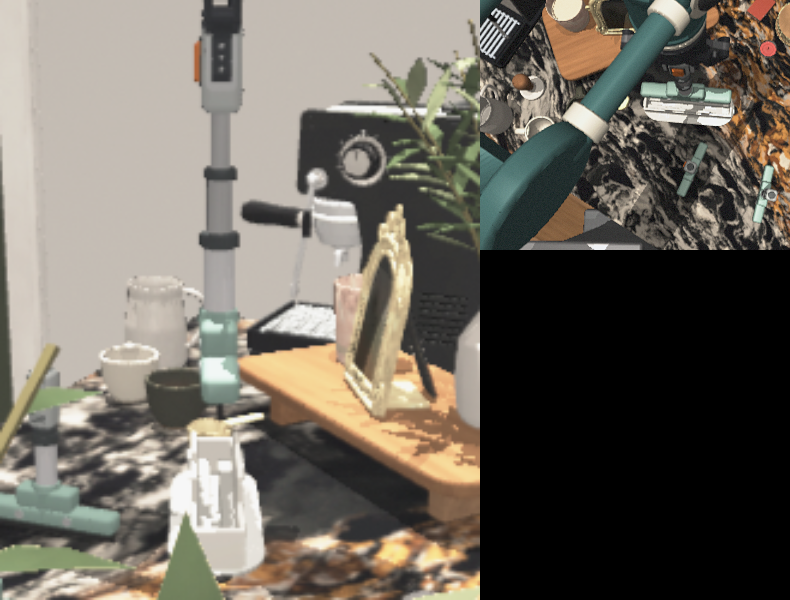

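The squeegee hangs upright and fully extended. The button is out at (197,60), and the blade at (220,410) is clear above the empty holder, with its back rim at (205,432). Everything around it is where it was. Handing in.

```bash
python3 -c "
from h import *
print(np.abs(bot.read_state()['joint_vel']).max()); print(bot.finish_job())"
```

```text
0.002098601632275509
the job is handed in; nothing more can be done
None
```

The squeegee is out of its holder, fully extended and locked. I handed the job in at about 14.5 s of the 48 s, with the arm still holding it upright and at rest.

- **Extending:** I squeezed the grip across the button and pulled straight up 80.5 mm. The pull force rose from 1.8 to 4.8 N there, which is about the tool's weight, so I took that as the second stop. The head may have lifted by about half a millimetre just before I let go.
- **Locking:** I opened the jaws and backed off. The side and wrist views showed both tubes fully out, the button sprung out and the head seated. The camera put the rise at 79 mm, against 80 mm expected, which is within the measurement error.
- **Lifting:** I turned 90°, took the plain y sides at 40 N and lifted straight up 115 mm. The pull on the wrist was a steady 4.5 N, so the whole tool hung on the locked handle. Side forces stayed under about 1 N.
- **Final check:** The blade was at about 0.12 m, against 0.094 m for the holder's highest part. The button was out, and in the final pictures the things round it looked unmoved. I did not measure each of them.

The only hitch was the first move command: it was refused because its rows lacked some keys, and nothing moved. No check failed.

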